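Find the tube adapter that passes the pin gauge

TASK

Take the pin gauge from its stand and try it gently in the holes of the three tube adapters: only one lets it go fully home, with its collar down on the top face; where it stops short, never force it, just draw it out and try the next. Leave the gauge fully home in the adapter that passes and bring the two together, upright, onto the pale square mat. Let go there, and leave the two failed adapters standing where they were.

Things in the scene. Friction and masses are not known exactly. Their poses are not given: they have to be found in the camera images.
- gauge: steel pin gauge, 92 mm long, about 0.12 kg, upright in the stand at first. Origin at the centre of the pin's lower end, z up the pin to the handle. Round pin 12 mm diameter, 42 mm long, end chamfered 2 mm; round collar 28 mm diameter from 42 to 47 mm; square handle 20 x 20 mm from 47 to 92 mm, sides along the gauge's x and y
- adapter_a: one of three look-alike loose square aluminium tube adapters, 44 x 44 x 50 mm tall, about 0.26 kg. Origin at the centre of its underside, z up, sides along its x and y. A blind vertical hole in the middle of its top, 13 mm wide for the first 20 mm. Below that, out of sight, a steel liner: 14.6 mm wide and open to 45 mm depth in one adapter (which one changes), only 9 mm in the other two
- adapter_b: one of three look-alike loose square aluminium tube adapters, 44 x 44 x 50 mm tall, about 0.26 kg. Origin at the centre of its underside, z up, sides along its x and y. A blind vertical hole in the middle of its top, 13 mm wide for the first 20 mm. Below that, out of sight, a steel liner: 14.6 mm wide and open to 45 mm depth in one adapter (which one changes), only 9 mm in the other two
- adapter_c: one of three look-alike loose square aluminium tube adapters, 44 x 44 x 50 mm tall, about 0.26 kg. Origin at the centre of its underside, z up, sides along its x and y. A blind vertical hole in the middle of its top, 13 mm wide for the first 20 mm. Below that, out of sight, a steel liner: 14.6 mm wide and open to 45 mm depth in one adapter (which one changes), only 9 mm in the other two
- mouth_a (a point): centre of the hole's mouth on the top face of adapter_a, 50 mm above its underside. Pin end 8 mm above the underside: gauge fully home, collar on the top face; 30 mm above: it has met a narrow liner and stops hard; 50 mm above: it stands on the top face beside the hole
- mouth_b (a point): centre of the hole's mouth on the top face of adapter_b, 50 mm above its underside. Pin end 8 mm above the underside: gauge fully home, collar on the top face; 30 mm above: it has met a narrow liner and stops hard; 50 mm above: it stands on the top face beside the hole
- mouth_c (a point): centre of the hole's mouth on the top face of adapter_c, 50 mm above its underside. Pin end 8 mm above the underside: gauge fully home, collar on the top face; 30 mm above: it has met a narrow liner and stops hard; 50 mm above: it stands on the top face beside the hole
- stand: fixed wooden gauge stand, 56 x 56 x 47 mm tall, origin at the centre of its underside; a 15 mm hole, 42 mm deep, in the middle of its top, holds the gauge at the start with the collar on top and the pin's end 5 mm above the bench
- mat: pale square mat let flush into the bench top, 130 x 130 mm, origin at its centre on the bench surface; a part can be slid onto it across its edge without a step
- table: the fixed black laboratory bench, its flat top is the work surface, 1.36 x 1.9 m, on which the adapters stand; origin at the middle of the top
Things that resemble listed ones, but are neither listed nor needed, are in the scene too. Of the things that look like the gauge, the largest one is meant.

How it is judged:
On the way:
1. the gauge is fully home in the adapter that passes, while that adapter still stands where it was found (within 30 mm) (((z of gauge in the frame of adapter_a between 0 and 0.012 m and horizontal distance between gauge and adapter_a below 0.005 m and angle between the z axis of gauge and the z axis of adapter_a, either way round below 0.1 rad and distance of adapter_a from where it was at the start of the episode below 0.03 m) or (z of gauge in the frame of adapter_b between 0 and 0.012 m and horizontal distance between gauge and adapter_b below 0.005 m and angle between the z axis of gauge and the z axis of adapter_b, either way round below 0.1 rad and distance of adapter_b from where it was at the start of the episode below 0.03 m) or (z of gauge in the frame of adapter_c between 0 and 0.012 m and horizontal distance between gauge and adapter_c below 0.005 m and angle between the z axis of gauge and the z axis of adapter_c, either way round below 0.1 rad and distance of adapter_c from where it was at the start of the episode below 0.03 m))), for 0.2 s.
At the end, for the whole second after the job is handed in: One adapter stands upright, centre within 42 mm of the mat's along both its sides, the gauge fully home in it (pin end under 12 mm above its underside, 5 mm off axis, 0.1 rad); the other two upright (0.08 rad), within 30 mm of their starts; all at rest (((z of gauge in the frame of adapter_a between 0 and 0.012 m and horizontal distance between gauge and adapter_a below 0.005 m and angle between the z axis of gauge and the z axis of adapter_a, either way round below 0.1 rad and x of adapter_a in the frame of mat between -0.042 and 0.042 m and y of adapter_a in the frame of mat between -0.042 and 0.042 m and angle between each of adapter_a, adapter_b, adapter_c's own z axis and vertical below 0.08 rad and height (world z) of adapter_a below 0.005 m and linear speed of each of adapter_a, adapter_b, adapter_c below 0.02 m/s and linear speed of gauge below 0.03 m/s and distance of each of adapter_b, adapter_c from where it was at the start of the episode below 0.03 m) or (z of gauge in the frame of adapter_b between 0 and 0.012 m and horizontal distance between gauge and adapter_b below 0.005 m and angle between the z axis of gauge and the z axis of adapter_b, either way round below 0.1 rad and x of adapter_b in the frame of mat between -0.042 and 0.042 m and y of adapter_b in the frame of mat between -0.042 and 0.042 m and angle between each of adapter_b, adapter_a, adapter_c's own z axis and vertical below 0.08 rad and height (world z) of adapter_b below 0.005 m and linear speed of each of adapter_b, adapter_a, adapter_c below 0.02 m/s and linear speed of gauge below 0.03 m/s and distance of each of adapter_a, adapter_c from where it was at the start of the episode below 0.03 m) or (z of gauge in the frame of adapter_c between 0 and 0.012 m and horizontal distance between gauge and adapter_c below 0.005 m and angle between the z axis of gauge and the z axis of adapter_c, either way round below 0.1 rad and x of adapter_c in the frame of mat between -0.042 and 0.042 m and y of adapter_c in the frame of mat between -0.042 and 0.042 m and angle between each of adapter_c, adapter_a, adapter_b's own z axis and vertical below 0.08 rad and height (world z) of adapter_c below 0.005 m and linear speed of each of adapter_c, adapter_a, adapter_b below 0.02 m/s and linear speed of gauge below 0.03 m/s and distance of each of adapter_a, adapter_b from where it was at the start of the episode below 0.03 m))); the robot touches nothing.
It fails at once if an adapter is pressed down hard: more than 50 N between it and the bench (its own weight with the gauge is at most 5 N) (contact force between any of adapter_a, adapter_b, adapter_c and table above 50 N).
It also fails if it takes over 69 s, if anything falls off the work surface, if the arm or the gripper's body presses on something with over 40 N, if the wrist force passes 120 N, or if a joint passes its speed limit or range.

ROBOT

A 6-joint arm with a two-finger parallel gripper is mounted at the origin on the work surface. World frame = base frame: x ahead of the robot, y to its left, z up, the work surface at z = 0. Lengths are in m, angles in rad, forces in N, time in s.
With the tool pointing down it reaches from about 0.325 to 0.9 m from the base axis. Payload 6.1 kg.
Tool frame: the origin (TCP) lies midway between the tips of the shut fingers; the grasp point (between the pads) lies 19 mm behind it; z points along the fingers, y is the line along which they close (so a half turn about z gives the same grasp; the last joint's range is limited). The gripper opens to 85 mm and grips with 20 to 120 N. Pads are 22 mm wide; open, the fingers measure 114 mm over their backs; the gripper's body (76 mm by 85 mm) begins 54 mm behind the grasp point. The pads swing forward as they close: fully open they stand 13 mm farther back than shut.
Start: joints at [-1.318, 0.22, 1.526, -0, 1.395, -0.126], TCP at [0.231, -0.581, 0.231] pointing down, gripper open.
Joint ranges: [-2.98, 2.98], [-0.91, 2.08], [0.09, 2.57], [-1.24, 4.39], [0.2, 2.65], [-2.68, 2.68]. Speed limits (rad/s): [2.57, 2.57, 3.01, 3.14, 3.14, 3.14].

INTERFACE

Orientations are given as [roll, pitch, yaw] about the fixed x, y, z axes, in that order (R = Rz(yaw) Ry(pitch) Rx(roll)).
In Python, from plant import movep, move_l, set_joints, gripper_to, hold, inverse_kinematics, observe, get_image, get_calibration, Unreachable, job_done gives the robot as it stands. Calls block until the motion is done:
- movep(position, orientation): joint-space move of the TCP to a pose.
- move_l(position, feed=0.15, rotation=None, max_force=None): straight line of the TCP; rotation=None keeps the orientation; feed is the mean speed in m/s. With max_force (N) it stops when the force on the tool has changed by that much, and returns True; else False.
- set_joints(angles): joint-space move.
- gripper_to(opening, f_grip=None): finger opening in m; f_grip is the grip in N (None keeps the last); returns when the fingers have stopped.
- hold(seconds).
- inverse_kinematics(position, orientation): joint angles nearest the present ones, or None.
- observe(): the state.
- get_image(name): name is "side" or "top"; returns (picture, depth): 480x640x3 uint8, red, green, blue; 480x640 float32, m along the optical axis (not along the pixel's ray), 0 where there is no reading.
- get_calibration(name): a dict with "intrinsics" (3x3 intrinsics, pixels), "dist_coeffs" ([k1, k2, p1, p2, k3] as OpenCV has them; the pictures are not rectified), "world_from_camera" (4x4, takes a point from camera to world coordinates). Camera axes: x right, y down, z forward; pixel columns grow to the right and rows downward; lengths in m; the calibration is good to about 2 mm. A picture is of the moment at which its call begins. get_calibration takes no time and is no camera call.
A pose or a line that the arm cannot do raises Unreachable and nothing moves.
- job_done(): hands the job in; it is judged then, once.
The state is a dict: "time_s": time; "q": joint angles; "joint_velocities": joint speeds; "joint_torque": joint torques, N m; "eef_pos": TCP position; "tcp_rot": TCP orientation; "ft_force": force on the tool from outside, world axes, zero at the start; "torque": the same for the moment, N m; "opening": finger opening in m; "grasp_force": force on a finger pad.
Only numpy, scipy, OpenCV 4.12 (cv2) and the standard library are available. Lean on these libraries where they do the work, as an engineer would, in place of code of your own. Each camera call takes 0.05 s, during which the arm holds its last target. There are 200 camera calls.

## Working session

There is one attempt and no reset: what is moved stays moved. The work goes in short steps, each a Python script; the robot and the scene stay as the last script left them, time stands still between calls to the robot, and variables do not carry over. Pictures are saved under pics/ and viewed, at most 10 in all, crops included, and the job is handed in when it is done.

```bash
mkdir -p pics; ls
python3 - <<'E'
from plant import *
import cv2,numpy as np
for n in("top","side"):
    im,d=get_image(n); np.savez(f"pics/{n}0.npz",im=im,d=d); cv2.imwrite(f"pics/{n}0.png",im[:,:,::-1])
    c=get_calibration(n); print(n,c["intrinsics"],c["dist_coeffs"],np.round(c["world_from_camera"],4))
print(observe()["time_s"],observe()["tcp_rot"])
E
```

```text
pics
top [[558.45383533   0.         321.60722452]
 [  0.         558.45383533 240.80538706]
 [  0.           0.           1.        ]] [-0.07828444  0.          0.          0.          0.        ] [[-0.0267 -0.9853  0.1687  0.3622]
 [-0.9993  0.0304  0.0195 -0.0205]
 [-0.0243 -0.168  -0.9855  0.8852]
 [ 0.      0.      0.      1.    ]]
side [[467.01769993   0.         320.66246701]
 [  0.         467.01769993 253.01062221]
 [  0.           0.           1.        ]] [-0.01759614  0.          0.          0.          0.        ] [[ 0.9587 -0.1985  0.2037  0.3791]
 [-0.2839 -0.6221  0.7296 -0.4846]
 [-0.0181 -0.7573 -0.6528  0.4781]
 [ 0.      0.      0.      1.    ]]
0.1 [-3.13980032e+00 -2.36109232e-04  3.78797061e-01]
```

View pics/top0.png

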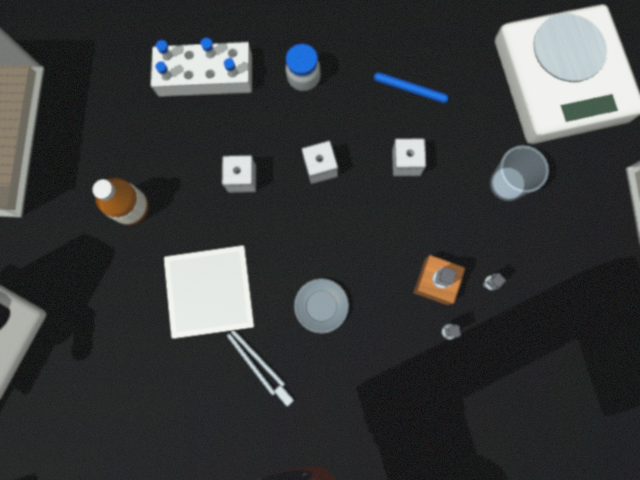

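View pics/side0.png

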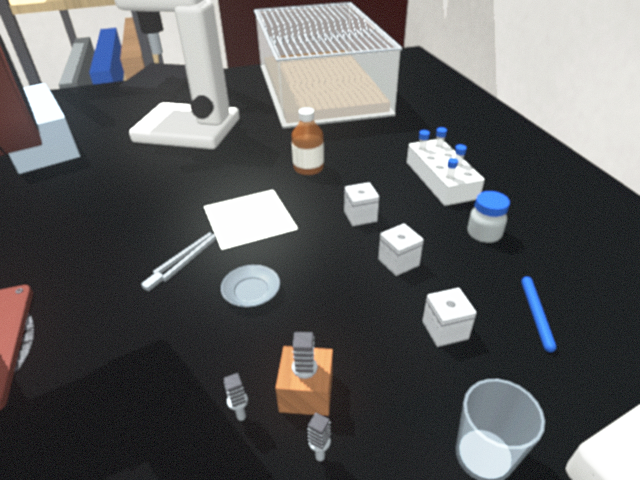

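Candidates for the gauge are the one at top (445,277) in the orange stand and the loose ones at (493,282) and (451,331). The one in the stand fits: it is the largest and it stands upright in the wooden stand. I'll confirm it in a crop.

The adapters' tops are at top (238,163), (320,157) and (409,152). The mat is centred near (208,292).

```bash
cat > h.py <<'E'
from plant import *
import cv2,numpy as np
def rays(n,uv):
    c=get_calibration(n);K=np.array(c["intrinsics"]);T=np.array(c["world_from_camera"])
    p=cv2.undistortPoints(np.array(uv,float).reshape(-1,1,2),K,np.array(c["dist_coeffs"])).reshape(-1,2)
    return np.c_[p,np.ones(len(p))],T
def plane(n,uv,z):
    r,T=rays(n,uv);d=r@T[:3,:3].T
    return (T[:3,3]+d*((z-T[2,3])/d[:,2])[:,None])
def cloud(n,d):
    v,u=np.mgrid[:480,:640];r,T=rays(n,np.c_[u.ravel(),v.ravel()])
    return ((r*d.reshape(-1,1))@T[:3,:3].T+T[:3,3]).reshape(480,640,3)
def proj(n,P):
    c=get_calibration(n);Ti=np.linalg.inv(np.array(c["world_from_camera"]))
    return cv2.projectPoints(np.array(P,float).reshape(-1,1,3),cv2.Rodrigues(Ti[:3,:3])[0],Ti[:3,3],np.array(c["intrinsics"]),np.array(c["dist_coeffs"]))[0].reshape(-1,2)
def rect(n,im,P,c,z,half,tol=.008,grow=1.6):
    m=(abs(P[...,2]-z)<tol)&(np.hypot(P[...,0]-c[0],P[...,1]-c[1])<half*grow)
    m=cv2.morphologyEx(m.astype(np.uint8),cv2.MORPH_OPEN,np.ones((3,3)))
    k,l,s,_=cv2.connectedComponentsWithStats(m); j=1+np.argmax(s[1:,4])
    v,u=np.nonzero(l==j); q=plane(n,np.c_[u,v],z)
    (cx,cy),wh,a=cv2.minAreaRect((q[:,:2]*1e3).astype(np.float32))
    return np.round([cx,cy,*wh,a,len(u),*(q[:,:2].mean(0)*1e3)],1)
E
python3 - <<'E'
from h import *
top={'a1':(238,163),'a2':(320,157),'a3':(409,152)}
D={n:np.load(f"pics/{n}0.npz") for n in("top","side")}
C={n:cloud(n,D[n]['d']) for n in D}
for k,uv in top.items():
    c=plane("top",[uv],.05)[0]
    for n in D: print(k,n,rect(n,D[n]['im'],C[n],c,.05,.022))
c=plane("top",[(437,280)],.047)[0]
for n in D: print('stand',n,rect(n,D[n]['im'],C[n],c,.047,.03))
# handle top z=.097
c=plane("top",[(443,271)],.097)[0]
for n in D: print('handle',n,rect(n,D[n]['im'],C[n],c,.097,.02))
# mat by brightness
for n,s in(("top",(208,292)),("side",(250,218))):
    g=D[n]['im'].min(2);_,l=cv2.connectedComponents((g>110).astype(np.uint8));v,u=np.nonzero(l==l[s[1],s[0]])
    q=plane(n,np.c_[u,v],0);print('mat',n,cv2.minAreaRect((q[:,:2]*1e3).astype(np.float32)))
a=cv2.resize(D['top']['im'][235:355,400:520],(400,400),interpolation=cv2.INTER_CUBIC)
b=cv2.resize(D['side']['im'][320:470,205:355],(400,400),interpolation=cv2.INTER_CUBIC)
cv2.imwrite('pics/c1.png',np.hstack([a,b])[:,:,::-1])
R=[]
for uv in top.values():
    r=[]
    for n in D:
        w=plane("top",[uv],.05)[0];x,y=proj(n,[w])[0].astype(int)
        r.append(cv2.resize(D[n]['im'][y-30:y+30,x-30:x+30],(260,260),interpolation=cv2.INTER_CUBIC))
    R.append(np.vstack(r))
cv2.imwrite('pics/c2.png',np.hstack(R)[:,:,::-1])
E
```

```text
a1 top [620.7 126.1  45.1  43.8  87.8 709.  621.5 125.5]
a1 side [618.9 118.2  52.   46.2  88.9 447.  620.3 118.2]
a2 top [635.2  -3.9  45.6  44.6  14.1 733.  634.9  -4.2]
a2 side [633.2 -10.4  49.5  50.1  13.9 697.  632.9 -10.5]
a3 top [ 639.  -145.6   43.9   48.2   87.   787.   638.6 -145.4]
a3 side [ 637.7 -149.2   50.2   48.8   88.6 1120.   637.6 -149.5]
stand top [ 442.2 -181.2   56.1   57.8   68.6 1099.   441.3 -179.4]
stand side [ 440.9 -184.9   61.    56.5   68.3 1887.   439.9 -190.1]
handle top [ 442.1 -180.9   19.9   21.    70.6  207.   442.2 -180.8]
handle side [ 441.  -185.5   23.3   20.    72.7  364.   441.1 -185.6]
mat top ((374.70684814453125, 162.2347869873047), (285.07574462890625, 153.34036254882812), 16.9140625)
mat side ((374.55780029296875, 161.93246459960938), (282.9832458496094, 156.9418182373047), 16.29682731628418)
```

View pics/c1.png

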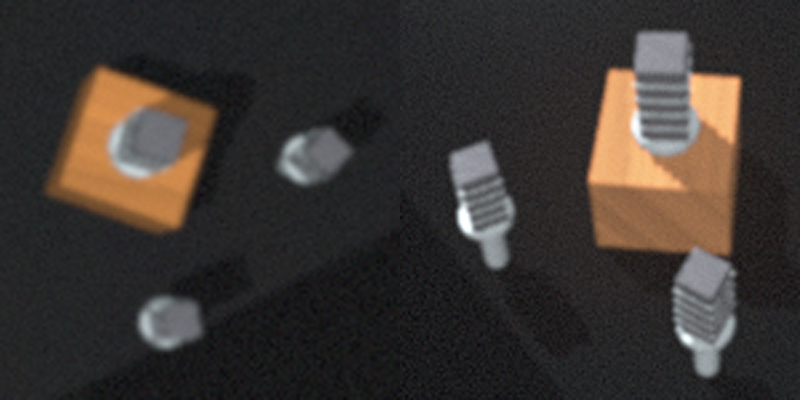

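View pics/c2.png

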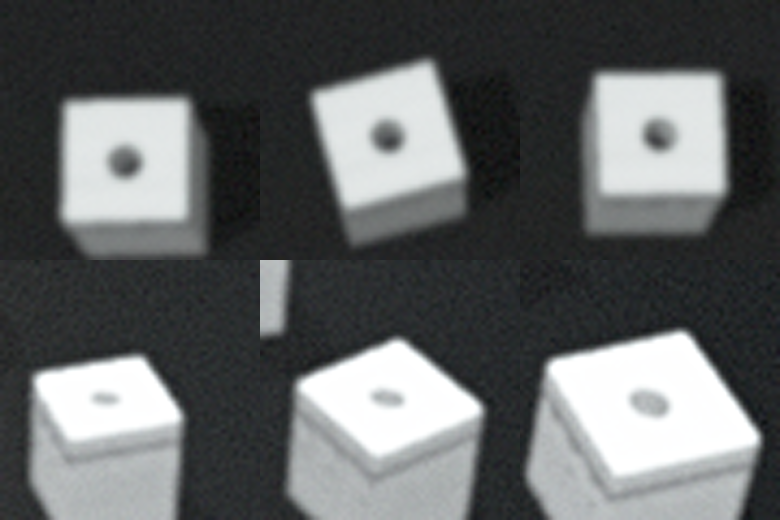

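The crop confirms the gauge: the one in the orange stand is larger than both loose ones. The three adapter tops and their holes are clear in both views. I'll refine them using the bright faces and hole centroids.

Run:
```python
from h import *
G=[(621,125),(635,-5),(639,-146)]
D={n:np.load(f"pics/{n}0.npz") for n in("top","side")}
for k,c in enumerate(G):
  for n in D:
    S=8; x0,y0=(proj(n,[[c[0]/1e3,c[1]/1e3,.05]])[0]-30).astype(int)
    g=cv2.resize(D[n]['im'][y0:y0+60,x0:x0+60].min(2),None,fx=S,fy=S,interpolation=cv2.INTER_CUBIC)
    topv=np.percentile(g[220:260,160:320],80)
    th,_=cv2.threshold(g[g>90].reshape(-1,1),0,255,cv2.THRESH_OTSU)
    m=(g>th).astype(np.uint8); _,l,s,_=cv2.connectedComponentsWithStats(m); j=1+np.argmax(s[1:,4]); m=(l==j).astype(np.uint8)
    m=cv2.morphologyEx(m,cv2.MORPH_OPEN,np.ones((15,15)))
    ct=max(cv2.findContours(m,cv2.RETR_EXTERNAL,cv2.CHAIN_APPROX_NONE)[0],key=cv2.contourArea)
    uv=lambda p:(np.array(p,float).reshape(-1,2)+.5)/S-.5+[x0,y0]
    q=plane(n,uv(ct),.05)[:,:2]*1e3
    f=np.zeros_like(m);cv2.drawContours(f,[ct],-1,1,-1)
    h=((f>0)&(m==0)).astype(np.uint8)
    _,l,s,cc=cv2.connectedComponentsWithStats(h);j=1+np.argmax(s[1:,4]) if len(s)>1 else 0
    r=cv2.minAreaRect(q.astype(np.float32))
    v,u=np.nonzero(l==j);hq=plane(n,uv(np.c_[u,v]),.05)[:,:2]*1e3
    print(k,n,'th',th,'rect',np.round([*r[0],*r[1],r[2]],1),'hole',np.round([*hq.mean(0),*(np.ptp(hq,axis=0))],1))
for n,s in(("top",(208,292)),("side",(250,218))):
    g=D[n]['im'].min(2);m=cv2.morphologyEx((g>110).astype(np.uint8),cv2.MORPH_OPEN,np.ones((13,13)));_,l=cv2.connectedComponents(m);v,u=np.nonzero(l==l[s[1],s[0]])
    q=plane(n,np.c_[u,v],0);print('mat',n,cv2.minAreaRect((q[:,:2]*1e3).astype(np.float32)))
```

```text
0 top th 170.0 rect [621.9 125.7  44.2  45.   89.4] hole [621.3 126.   12.5  12.6]
0 side th 209.0 rect [620.3 122.7  48.4  46.7  89.2] hole [620.1 122.9   8.4   7.8]
1 top th 169.0 rect [636.5  -3.6  44.8  44.7  14.3] hole [635.9  -3.5  12.5  12.3]
1 side th 207.0 rect [635.3  -6.1  46.6  47.1  14.1] hole [634.9  -6.3   9.5   8.8]
2 top th 172.0 rect [ 640.4 -145.2   44.7   44.4   88.8] hole [ 640.  -144.9   12.5   11.9]
2 side th 211.0 rect [ 639.2 -147.3   46.3   46.1   88.7] hole [ 638.9 -147.3   10.4   10.7]
mat top ((437.6716003417969, 181.29867553710938), (133.65293884277344, 133.73025512695312), 6.450194358825684)
mat side ((435.74700927734375, 180.03451538085938), (138.40953063964844, 138.9595489501953), 6.359347343444824)
```

Run:
```python
from h import *
def st(t):
    o=observe();print(t,round(o['time_s'],2),np.round(o['eef_pos'],4),'F',np.round(o['ft_force'],1),'M',np.round(o['torque'],2),'op',round(o['opening'],4),'gf',round(o['grasp_force'],1))
x,y=.4415,-.1822
gripper_to(.05,20)
movep([x,y,.13],[np.pi,0,-.339]);st('above')
print(move_l([x,y,.060],feed=.08,max_force=8));st('down')
gripper_to(.0,20);st('grip1')
gripper_to(.035);
move_l([x,y,.112],feed=.15)
movep([x,y,.112],[np.pi,0,1.232])
print(move_l([x,y,.060],feed=.08,max_force=8));st('down2')
gripper_to(.0,40);st('grip2')
```

```text
above 2.23 [ 0.4418 -0.1829  0.1304] F [ 1.2 -0.4  0.7] M [-0.02  0.02  0.01] op 0.0498 gf 0.0
False
down 3.26 [ 0.442  -0.1824  0.0605] F [-0.5 -0.2  0.8] M [ 0.02 -0.02 -0.01] op 0.05 gf 0.0
grip1 3.62 [ 0.442  -0.1824  0.0606] F [-0.3  0.   2.5] M [-0.02  0.06 -0.04] op 0.0199 gf 24.2
False
down2 6.62 [ 0.4418 -0.1824  0.0603] F [ 0.9 -0.2 -0.2] M [ 0.04 -0.04  0.02] op 0.0348 gf 0.0
grip2 6.89 [ 0.4421 -0.1826  0.0608] F [0.5 0.2 2.9] M [-0.    0.01 -0.01] op 0.0197 gf 40.3
```

Run:
```python
from h import *
x,y=.4415,-.1822
move_l([x,y,.16],feed=.2)
print(inverse_kinematics([.6396,-.1462,.130],[np.pi,0,1.232]))
move_l([.6396,-.1462,.130],feed=.25); hold(.2)
o=observe();print(o['time_s'],o['eef_pos'],o['opening'],o['ft_force'])
e=o['eef_pos'];R=[]
for n in("top","side"):
    im,d=get_image(n);np.savez(f"pics/{n}1.npz",im=im,d=d)
    u,v=proj(n,[[e[0],e[1],.07]])[0];print(n,u,v,[proj(n,[[e[0],e[1],e[2]-.0558+dz]])[0].round(1) for dz in(0,.042)])
    u,v=int(u),int(v);R.append(cv2.resize(im[v-50:v+50,u-50:u+50],(400,400),interpolation=cv2.INTER_CUBIC))
cv2.imwrite('pics/c3.png',np.hstack(R)[:,:,::-1])
```

```text
[-3.44807537e-01  3.76952271e-01  1.52953996e+00 -4.44089210e-16
  1.23510043e+00 -6.01120995e-03]
8.7083 [ 0.63890353 -0.14662872  0.13039991] 0.019715910652167525 [-1.07858207  0.0481845  -0.04729564]
top 412.4607077721662 149.25843587658403 [array([412.9, 148.3]), array([416.8, 138.7])]
side 452.924013720606 291.9225800870071 [array([453.6, 289.2]), array([459.7, 263.4])]
```

View pics/c3.png

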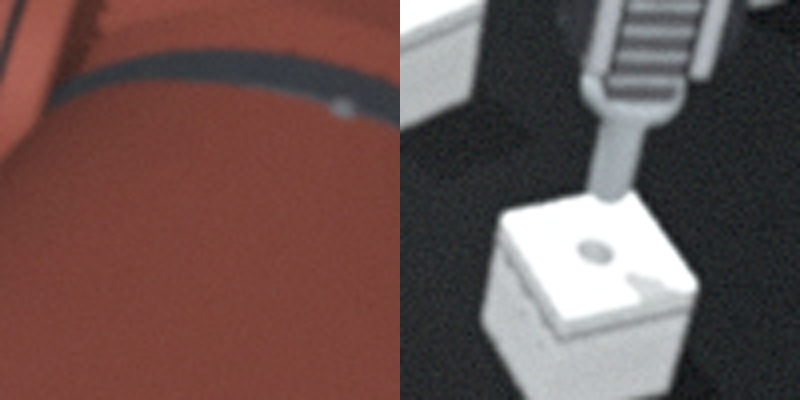

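In the side view the pin hangs just above and behind the hole, at about (454,289) with the hole at (451,303). The top view is blocked by the arm. I'll measure the pin's centreline against its predicted position.

Run:
```python
from h import *
im=np.load('pics/side1.npz')['im'].mean(2)
e=np.array([.63890353,-.14662872,.13039991])
z=np.linspace(.0746+.0,.1166,40);P=proj("side",np.c_[np.full(40,e[0]),np.full(40,e[1]),z])
for v in range(268,292,2):
    r=np.interp(np.arange(430,480,.1),np.arange(640),cv2.GaussianBlur(im,(1,3),0)[v]);us=np.arange(430,480,.1)
    uc=np.interp(-v,-P[:,1],P[:,0]);k=abs(us-uc)<4;pk=np.median(r[k]);h=(pk+25)/2
    i=np.argmin(abs(us-uc));a=i
    while r[a]>h and a>0:a-=1
    b=i
    while r[b]>h and b<len(r)-1:b+=1
    print(v,round(uc,1),'edges',us[a].round(1),us[b].round(1),'mid',((us[a]+us[b])/2).round(1),round(pk))
print(im[284:300,450:460].round().astype(int))
```

```text
268 458.6 edges 450.3 471.1 mid 460.7 185
270 458.1 edges 451.8 469.3 mid 460.6 174
272 457.7 edges 451.5 465.1 mid 458.3 165
274 457.2 edges 451.0 462.8 mid 456.9 165
276 456.7 edges 450.6 462.2 mid 456.4 167
278 456.2 edges 450.1 461.8 mid 456.0 165
280 455.8 edges 449.6 461.3 mid 455.5 167
282 455.3 edges 449.1 460.8 mid 455.0 167
284 454.8 edges 448.8 460.3 mid 454.6 167
286 454.3 edges 448.4 459.8 mid 454.1 166
288 453.9 edges 447.5 460.6 mid 454.1 166
290 453.6 edges 440.5 461.8 mid 451.2 181
[[153 167 164 166 166 169 173 170 168 150]
 [155 169 167 165 167 169 170 169 164 139]
 [161 162 164 166 167 167 170 169 161 130]
 [161 167 167 165 168 170 171 162 153 125]
 [163 164 164 168 165 172 165 165 164 154]
 [189 168 165 166 169 165 164 167 193 228]
 [238 197 172 163 166 171 170 199 242 255]
 [255 241 215 203 193 200 221 241 255 255]
 [255 255 253 247 243 247 252 255 255 255]
 [255 255 255 255 255 255 255 255 255 255]
 [255 255 255 255 255 255 255 255 255 255]
 [255 255 255 255 255 255 255 255 255 255]
 [255 255 255 255 255 255 255 255 255 255]
 [255 255 255 255 255 255 255 255 255 255]
 [255 255 255 255 255 255 255 255 255 255]
 [255 255 255 255 255 255 255 255 255 255]]
```

The side camera agrees with the arm to about 0.3 mm, so I'll use its hole positions. Now I'll try the first adapter.

```bash
cat >> h.py <<'E'
H={'a1':(.6203,.1228),'a2':(.6351,-.0062),'a3':(.6391,-.1473)}
OFF=.0558
def st(t):
    o=observe();print(t,round(o['time_s'],2),np.round(o['eef_pos'],4),'pin end',round(o['eef_pos'][2]-OFF,4),'F',np.round(o['ft_force'],1),'op',round(o['opening'],4));return o
def over(k,z=.118):
    t=np.array(H[k]);move_l([*t,z],feed=.2);hold(.15);c=t.copy()
    for _ in range(2):
        c=c+t-np.array(observe()['eef_pos'][:2]);move_l([*c,z],feed=.05);hold(.15)
    st('over '+k);return c
def probe(c,zend=.0632,f=7):
    h=move_l([*c,zend],feed=.035,max_force=f);o=st(f'hit={h}');return o['eef_pos'][2]-OFF
E
python3 - <<'E'
from h import *
c=over('a3');print(c,probe(c))
E
```

```text
over a3 10.01 [ 0.639  -0.1474  0.118 ] pin end 0.0622 F [-0.4  0.2 -0.9] op 0.0195
hit=True 10.68 [ 0.6393 -0.1468  0.1029] pin end 0.0471 F [ 1.6  2.1 -0.5] op 0.0196
[ 0.63903172 -0.14732903] 0.04708634447655323
```

```bash
cat >> h.py <<'E'
def comply(c,n=8,f=8,gain=.0003):
    for i in range(n):
        z=probe(c,f=f)
        if z<.033: break
        F=np.array(observe()['ft_force'][:2]); 
        c=c+np.clip(F*gain,-.0007,.0007)
        move_l([*c,observe()['eef_pos'][2]+.0012],feed=.05)
    return c,z
E
python3 - <<'E'
from h import *
c=np.array([.63903172,-.14732903])+[.0004,.0006]
move_l([*c,.1045],feed=.05)
print(comply(c))
E
```

```text
hit=False 12.27 [ 0.6401 -0.1467  0.0639] pin end 0.0081 F [3.8 3.9 4.6] op 0.0196
(array([ 0.63943172, -0.14672903]), np.float64(0.008084301848353875))
```

Run:
```python
from h import *
hold(.4);st('home')
for p in [(.636,-.14),(.56,-.09),(.498,.045),(.4360,.1803)]:
    h=move_l([*p,.0636],feed=.07,max_force=15);st(f'{p} {h}')
    if h:break
hold(.2);st('end')
R=[]
for n in("top","side"):
    im,d=get_image(n);np.savez(f"pics/{n}2.npz",im=im,d=d);R.append(cv2.resize(im,(400,300)))
cv2.imwrite('pics/v2.png',np.hstack(R)[:,:,::-1])
```

```text
home 12.67 [ 0.6401 -0.1467  0.0639] pin end 0.0081 F [3.7 4.1 4.6] op 0.0197
(0.636, -0.14) False 12.93 [ 0.6354 -0.1404  0.0638] pin end 0.008 F [ 0.4 -0.3  5.7] op 0.0194
(0.56, -0.09) False 14.38 [ 0.5601 -0.0899  0.0638] pin end 0.008 F [ 2.1 -0.7  6.2] op 0.0195
(0.498, 0.045) False 16.65 [0.4983 0.0447 0.0639] pin end 0.0081 F [ 4.  -5.4  6.5] op 0.0197
(0.436, 0.1803) False 18.93 [0.4361 0.18   0.0639] pin end 0.0081 F [ 2.7 -5.1  8.8] op 0.0196
end 19.12 [0.4361 0.18   0.0639] pin end 0.0081 F [ 3.2 -5.7  9.7] op 0.0193
```

View pics/v2.png

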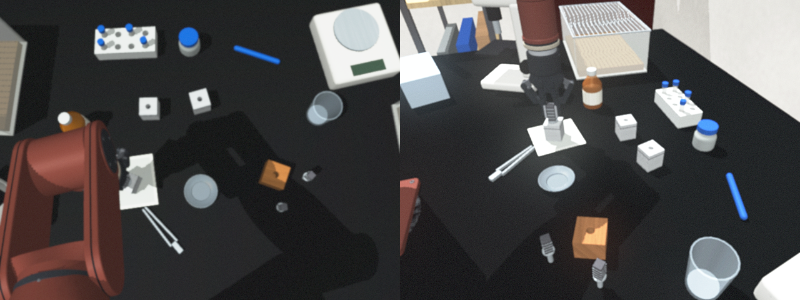

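The adapter and gauge now stand together on the mat at half-scale side (553,130), and the other two adapters haven't moved. I'll release, retreat straight up, and check.

Run:
```python
from h import *
gripper_to(.04);hold(.2);st('rel')
move_l([.436,.1803,.20],feed=.12)
q=np.array(observe()['q']);q[0]-=1.0;set_joints(q);hold(.5);st('away')
R=[]
for n in("top","side"):
    im,d=get_image(n);P=cloud(n,d);c=(.436,.18)
    print(n,'collar/face',rect(n,im,P,c,.05,.022,tol=.005),'handle',rect(n,im,P,c,.100,.02,tol=.006))
    for k in('a1','a2'):print(k,rect(n,im,P,H[k],.05,.022))
    u,v=proj(n,[[.436,.18,.05]])[0].astype(int);R.append(cv2.resize(im[v-60:v+60,u-60:u+60],(400,400),interpolation=cv2.INTER_CUBIC))
cv2.imwrite('pics/c4.png',np.hstack(R)[:,:,::-1])
```

```text
rel 19.76 [0.4355 0.1804 0.0632] pin end 0.0074 F [-0.1  0.7 -0.2] op 0.0398
away 23.2 [ 0.3869 -0.2689  0.199 ] pin end 0.1432 F [0.  0.9 0. ] op 0.0402
top collar/face [435.7 176.4  45.7  44.4  66.6 512.  434.  173.6] handle [435.6 176.1  21.6  20.1  70.6 211.  435.7 176.2]
a1 [620.6 125.9  45.6  43.9  87.8 742.  620.6 126. ]
a2 [635.4  -3.7  45.1  44.8  14.  742.  635.3  -3.7]Traceback (most recent call last):
  File "<stdin>", line 8, in <module>
  File "h.py", line 19, in rect
    k,l,s,_=cv2.connectedComponentsWithStats(m); j=1+np.argmax(s[1:,4])
                                                     ~~~~~~~~~^^^^^^^^^
    return _wrapfunc(a, 'argmax', axis=axis, out=out, **kwds)
    return bound(*args, **kwds)
ValueError: attempt to get argmax of an empty sequence
```

The top camera puts the handle's top at the fully-home height and concentric with the adapter, which is within 6 mm of the mat's centre. The other two adapters haven't moved, and the arm is clear.

```bash
python3 -c "
from plant import *
print(job_done())"
```

```text
the job is handed in; nothing more can be done
None
```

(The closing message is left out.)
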